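# Put the table things back on their own stands

### The job

The four things on the worktop were put back on the wrong stands: the wooden mill belongs on the round wooden stand, the salt shaker on the square white tile, the spice jar on the hexagonal cork mat and the tea light on the round steel plate with the finger loop. Put each upright in the middle of its own stand, using the small wooden board as the free spot while you swap them. Do not knock anything over, and leave the yellow flask alone.

Things in the scene. Friction and masses are not known exactly. Their poses are not given: they have to be found in the camera images.
- mill: Loose wooden mill with a round head and a small metal knob on top, 170 mm tall. Body 58 mm across at the foot; the head is a ball 49 mm across, 123 to 159 mm above the foot, the best place to grip (about 140 mm up); the knob (12 mm across) reaches 170 mm. About 0.18 kg. Origin: centre of its underside, z up along its axis.
- shaker: Loose clear salt shaker with a grey domed cap, 90 mm tall. Body 44 mm across up to 66 mm, cap about 34 mm across above that; grip the body about 50 mm up. About 0.1 kg. Origin: centre of its underside, z up.
- jar: Loose clear round spice jar with a dark brown lid, 105 mm tall, 41 mm across all the way up; grip it 60 to 90 mm up. About 0.11 kg. Origin: centre of its underside, z up.
- candle: Loose tea light, a low round cup 38 mm across and 15 mm tall; grip it across with the fingertips just above the stand. About 0.02 kg. Origin: centre of its underside, z up.
- round_wood: Home of the mill: round wooden stand, a disc 92 mm across with a thin dark ring on top. Fixed to the worktop. Its flat top is 10 mm above the worktop. Origin: centre of its underside, z up.
- tile: Home of the shaker: square white ceramic tile, 78 x 78 mm. Fixed to the worktop. Its flat top is 10 mm above the worktop. Origin: centre of its underside, z up.
- hexagon: Home of the spice jar: hexagonal cork mat, 80 mm across the flats, 92 mm across the corners. Fixed to the worktop. Its flat top is 10 mm above the worktop. Origin: centre of its underside, z up.
- candle_plate: Home of the tea light: round steel plate, 86 mm across, with a flat wire finger loop that sticks out to 67 mm from the centre along its x axis (loop top 8 mm above the worktop). Fixed to the worktop. Its flat top is 10 mm above the worktop. Origin: centre of its underside, z up. The origin is the centre of the round plate, not counting the loop.
- board: The free spot: small light wooden board, 90 x 100 mm (x, y), with a stub handle at its +y end that reaches 70 mm from the origin; nothing stands on it at the start. Fixed to the worktop. Its flat top is 10 mm above the worktop. Origin: centre of its underside, z up. The origin is the centre of the 90 x 100 mm part.
- flask: Bystander: yellow flask with a black lid, 86 mm across, 170 mm tall, behind the work on the right. It stays where it is. Origin: centre of its underside.
Not all that is in view belongs to the job. Leave any green or red look-alike of the shaker alone.

How it is judged:
At the end, for the whole second after the job is handed in: Mill on the round wooden stand, shaker on the square tile, spice jar on the hexagonal mat, tea light on the steel plate: each with its axis within 15 mm of the stand's centre, its foot resting on the stand (within 4 mm of the stand's top), upright within 0.1 rad, and at rest (horizontal distance between mill and round_wood below 0.015 m and height (world z) of mill between 0.006 and 0.014 m and angle between each of mill, shaker, jar, candle's own z axis and vertical below 0.1 rad and linear speed of each of mill, shaker, jar, candle below 0.02 m/s and horizontal distance between shaker and tile below 0.015 m and height (world z) of shaker between 0.006 and 0.014 m and horizontal distance between jar and hexagon below 0.015 m and height (world z) of jar between 0.006 and 0.014 m and horizontal distance between candle and candle_plate below 0.015 m and height (world z) of candle between 0.006 and 0.014 m); the robot touches nothing.
It fails at once if the mill, shaker, spice jar, tea light or flask is knocked over (tilted more than 45 degrees) (angle between any of mill, shaker, jar, candle, flask's own z axis and vertical above 0.79 rad).
It fails at once if the flask is moved more than 30 mm (distance of flask from where it was at the start of the episode above 0.03 m).
It also fails if it takes over 128 s, if anything falls off the work surface, if the arm or the gripper's body presses on something with over 40 N, if the wrist force passes 120 N, or if a joint passes its speed limit or range.

### The arm

A 6-joint arm with a two-finger parallel gripper is mounted at the origin on a cart in front of the work surface, level with it; the furniture and walls round the work are solid. World frame = base frame: x ahead of the robot, y to its left, z up, the work surface at z = 0. Lengths are in m, angles in rad, forces in N, time in s.
With the tool pointing down it reaches from about 0.35 to 0.775 m from the base axis. Payload 5.5 kg.
Tool frame: the origin (TCP) lies between the finger pads; the fingertips stand 19 mm ahead of it and the grasp point (between the pads) is the TCP; z points along the fingers, y is the line along which they close (so a half turn about z gives the same grasp; the last joint's range is limited). The gripper opens to 85 mm and grips with 20 to 120 N. Pads are 22 mm wide; open, the fingers measure 114 mm over their backs; the gripper's body (76 mm by 85 mm) begins 54 mm behind the grasp point. The pads swing forward as they close: fully open they stand 13 mm farther back than shut.
Start: joints at [-1.302, 0.313, 0.046, 1.304, 0, 1.431], TCP at [0.229, -0.528, 0.25] pointing down, gripper open.
Joint ranges: [-2.76, 2.76], [-0.86, 1.69], [-1.03, 1.26], [-2.2, 2.34], [-1.47, 1.5], [-3.14, 3.14]. Speed limits (rad/s): [2.57, 2.57, 3.14, 3.14, 3.14, 3.14].

### API

Orientations are given as a unit quaternion [w, x, y, z].
In Python, from workcell import env gives the robot as it stands.
- The arm moves only by the tool carry_out, never from a script. Its argument "increments" is a list that holds one entry, the list of rows, each a list of 6 numbers: the shift along the tool's x, y, z each as a share of 50 cm, from -1 to 1, then the turn, a rotation vector about the tool's x, y, z each as a share of 2 pi rad, from -1 to 1. In form: [[[x, y, z, ax, ay, az], ...]]. A call has 1 to 5 rows; each row is the pose to reach, as a shift and turn from the pose commanded when the call began, along the tool's axes at that moment, turning the shorter way round; what a row does not reach only later rows make up. A row lasts 1/8 s, in which the tool goes at most 62.5 mm and 10.7 degrees, less where a joint would pass 70% of its speed; a pose out of reach is approached as far as the arm can. A call with a number of a shift or a turn outside -1 to 1 is refused whole. A call with a gripper value outside its range is refused whole. "jaw" is the closure, from 0 (fully open) to 1 (shut), set as the call begins (left out, the last holds). The fingers move at their own pace and stop on an object; "squeeze" is the grip in N (left out, the last holds). Time passes only in rows, so rows that repeat a pose let the fingers close. It gives the time, the measured TCP pose, the force, the opening and the grip force at its end, in the units of the state.
- env.get_state(): the state, without advancing time (a new reading comes with each control period).
- env.read_camera(name): name is "side" or "top" or "wrist"; returns a dict with "frame" (400x640x3 uint8, blue, green, red), "z_map" (400x640 float32, m along the optical axis (not along the pixel's ray), 0 where there is no reading), "intrinsics" (3x3 intrinsics, pixels), "k1" (the pictures are not rectified: a ray, as slopes to the right and down, at radius r is drawn at 1 + k1 r^2 times it, then the intrinsics apply), "R" (3x3) and "t" (3): a world point X has camera coordinates R X + t; the wrist camera has in their place "T_tool_cam" (4x4, takes a point from camera to tool coordinates, whose origin is the TCP and whose axes are the flange's). Camera axes: x right, y down, z forward; pixel columns grow to the right and rows downward; lengths in m; the calibration is good to about 2 mm. A picture is of the moment at which its call begins: read the wrist's pose just before it.
- env.hand_in(): hands the job in; it is judged then, once.
Trained networks look in the newest picture that a camera, given by its name, has taken for a name from the list of things; names that differ only in an ending like _2 or _b are one class to them, and where a whole thing is asked for, a point or a joint stands for the part that bears it (a point fixed in the world has none). Each returns a list of dicts, best first, with "score" (0 to 1); they miss things now and then, are a little off and sometimes report something else, mostly with a low value. They report only what shows in the picture. A call takes as long as a camera call. They do not tell look-alikes from the thing itself.
- env.find_in(camera, name): "position" ([x, y, z] in m, in world coordinates, good to about 4 mm: the middle of the surface that is visible of it).
The state is a dict: "clock": time; "joint_pos": joint angles; "qvel": joint speeds; "tau": joint torques, N m; "tcp_pos": TCP position; "orientation": TCP orientation; "wrist_force": force on the tool from outside, world axes, zero at the start; "ft_torque": the same for the moment, N m; "finger_gap": finger opening in m; "grip_force": force on a finger pad.
Only numpy, scipy, OpenCV 4.12 (cv2) and the standard library are available. Lean on these libraries where they do the work, as an engineer would, in place of code of your own. Each camera call takes 0.05 s, during which the arm holds its last target. There are 200 camera calls.

## Working session

There is one attempt and no reset: what is moved stays moved. The work goes in short steps, Python scripts to look and compute and a tool call to move; the robot and the scene stay as the last step left them, time stands still between calls to the robot, and variables do not carry over. Pictures are saved under pics/ and viewed, at most 16 in all, crops included, and the job is handed in when it is done.

Besides the shell and the picture viewer there is one more tool, called by a JSON object that holds its "name" and its "arguments", one argument or row to a line. carry_out: Moves the arm, as the interface text tells. Its arguments: {"type":"object","properties":{"increments":{"type":"array","items":{"type":"array","items":{"type":"array","items":{"type":"number","minimum":-1,"maximum":1}}}},"jaw":{"type":"number"},"squeeze":{"type":"number"}},"required":["increments"]}

```bash
mkdir -p pics; ls
python3 - <<'E'
from workcell import env
import cv2,numpy as np
s=env.get_state(); print({k:np.round(v,3).tolist() for k,v in s.items()})
for c in ("top","side"):
    r=env.read_camera(c); cv2.imwrite(f"pics/{c}0.png",r["frame"]); print(c,r["intrinsics"].tolist(),r["k1"],np.round(r["R"],3).tolist(),r["t"])
    for n in "mill shaker jar candle round_wood tile hexagon candle_plate board flask".split():
        print(n,[(np.round(d["position"],3).tolist(),round(d["score"],2)) for d in env.find_in(c,n)][:4])
E
```

```text
pics
{'clock': 0.0, 'joint_pos': [-1.302, 0.314, 0.045, 1.304, -0.0, 1.431], 'qvel': [0.001, -0.0, -0.001, 0.0, -0.001, 0.0], 'tau': [-0.001, -48.063, 29.853, 0.019, -0.0, 0.0], 'tcp_pos': [0.228, -0.527, 0.249], 'orientation': [-0.001, 0.979, 0.203, -0.0], 'wrist_force': [0.192, -0.277, 0.449], 'ft_torque': [0.009, -0.058, -0.018], 'grip_force': 0.0, 'finger_gap': 0.085}
top [[394.3962966395003, 0.0, 318.3636599058761], [0.0, 394.3962966395003, 198.68731429505016], [0.0, 0.0, 1.0]] -0.014368981398257315 [[0.13, -0.991, -0.005], [-0.963, -0.125, -0.239], [0.236, 0.036, -0.971]] [0.07801733 0.57774617 0.91767477]
mill [([0.432, -0.242, 0.133], 0.9), ([0.432, 0.289, 0.008], 0.44)]
shaker [([0.548, -0.214, 0.061], 0.92), ([0.439, 0.428, 0.076], 0.84), ([0.488, 0.156, 0.092], 0.78), ([0.441, 0.512, 0.061], 0.61)]
jar [([0.443, 0.303, 0.118], 0.66)]
candle [([0.496, -0.112, 0.016], 0.54), ([0.484, 0.162, 0.012], 0.38)]
round_wood [([0.483, 0.16, 0.01], 0.97)]
tile [([0.426, -0.238, 0.01], 0.94)]
hexagon [([0.495, -0.115, 0.007], 0.75)]
candle_plate [([0.435, 0.287, 0.011], 0.68)]
board [([0.442, 0.026, 0.007], 0.61)]
flask [([0.666, -0.17, 0.164], 0.57)]
side [[472.6765947502732, 0.0, 305.5682596974194], [0.0, 472.6765947502732, 197.65202978140024], [0.0, 0.0, 1.0]] -0.08221783623904401 [[0.996, -0.092, 0.007], [-0.05, -0.606, -0.794], [0.077, 0.79, -0.608]] [-0.52258276  0.12745443  1.39833303]
mill [([0.433, -0.275, 0.094], 0.81)]
shaker [([0.551, -0.232, 0.054], 0.71), ([0.491, 0.145, 0.062], 0.53), ([0.435, 0.426, 0.072], 0.44)]
jar [([0.445, 0.287, 0.075], 0.82)]
candle []
round_wood [([0.487, 0.141, 0.015], 0.69)]
tile [([0.434, -0.275, 0.008], 0.86)]
hexagon [([0.501, -0.133, 0.008], 0.59)]
candle_plate [([0.432, 0.287, 0.012], 0.73)]
board [([0.444, 0.02, 0.009], 0.9), ([0.493, 0.144, 0.062], 0.16)]
flask []
```

View pics/top0.png

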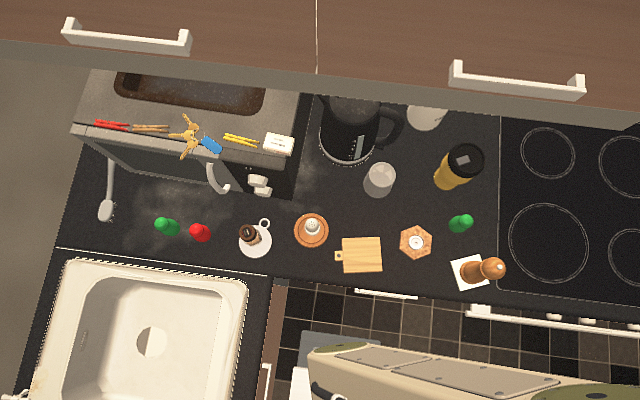

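View pics/side0.png

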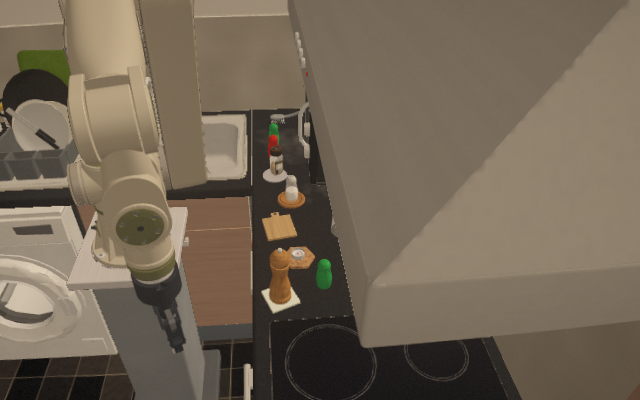

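The top view shows the mill on the tile (475,272), the shaker on the round wood (312,228), the jar on the plate (252,238) and the tea light on the hexagon (416,242). The empty board is at (360,255). The look-alikes are green (165,226), red (200,232) and green (461,222). The clear one with the grey cap at (312,228) is the real shaker. Next I'll rectify both views onto the z=10 mm plane for accurate centres.

```bash
cat > h.py <<'E'
from workcell import env
import cv2,numpy as np
from scipy.spatial.transform import Rotation as Rn
def proj(r,X):
    c=X@np.array(r["R"]).T+r["t"]; s=c[...,:2]/c[...,2:]
    s=s*(1+r["k1"]*(s**2).sum(-1,keepdims=True)); K=r["intrinsics"]
    return np.stack([s[...,0]*K[0,0]+K[0,2],s[...,1]*K[1,1]+K[1,2]],-1)
def cloud(r):
    v,u=np.mgrid[0:400,0:640]; K=r["intrinsics"]
    d=np.stack([(u-K[0,2])/K[0,0],(v-K[1,2])/K[1,1]],-1); s=d.copy()
    for _ in range(5): s=d/(1+r["k1"]*(s**2).sum(-1,keepdims=True))
    z=r["z_map"]; c=np.dstack([s*z[...,None],z])
    return (c-r["t"])@np.array(r["R"])   # world
def ortho(r,z,x0,x1,y0,y1,res=.001):
    # rows: x decreasing downward, cols: y decreasing to the right
    xs=np.arange(x1,x0,-res); ys=np.arange(y1,y0,-res)
    Y,X=np.meshgrid(ys,xs); m=proj(r,np.stack([X,Y,np.full_like(X,z)],-1)).astype(np.float32)
    return cv2.remap(r["frame"],m[...,0],m[...,1],cv2.INTER_CUBIC)
E
python3 - <<'E'
from h import *
a=[]
hm=np.full((10,16),-1.)
for c in("top","side"):
    r=env.read_camera(c); np.savez(f"{c}.npz",**r); a.append(ortho(r,.01,.36,.6,-.36,.37))
    P=cloud(r)[r["z_map"]>0]
    if c=="top":print("cam",-np.array(r["R"]).T@r["t"])
    for X,Y,Z in P:
        i=int((X-.3)//.05);j=int((Y+.4)//.05)
        if 0<=i<10 and 0<=j<16: hm[i,j]=max(hm[i,j],Z)
print("cols y from -.4 by .05; rows x from .3");print(np.round(hm,2))
o=np.vstack(a)
for k in range(0,730,50): cv2.line(o,(k,0),(k,6),(0,255,255),1)
cv2.imwrite("pics/ortho.png",o)
E
```

```text
cam [0.32927804 0.11715944 1.02949209]
cols y from -.4 by .05; rows x from .3
[[-0.18 -0.18 -0.9  -0.89 -0.9  -0.9  -0.9  -0.9  -0.89 -0.9  -0.9  -0.9
   0.    0.01  0.01  0.01]
 [ 0.01  0.    0.01  0.01  0.    0.01  0.01  0.01  0.01  0.01  0.01  0.01
   0.    0.01  0.01  0.01]
 [ 0.01  0.01  0.18  0.18  0.01  0.    0.    0.01  0.02  0.02  0.01  0.01
   0.01  0.12  0.12  0.01]
 [ 0.78  0.01  0.17  0.17  0.01  0.03  0.03  0.02  0.01  0.01  0.1   0.1
   0.01  0.12  0.12  0.  ]
 [ 0.01  0.01  0.01  0.09  0.08  0.03  0.03  0.01  0.01  0.    0.1   0.1
   0.01  0.22  0.21  0.24]
 [ 0.01  0.01  0.    0.09  0.08  0.01  0.    0.    0.01  0.01  0.01  0.01
   0.31  0.31  0.29  0.29]
 [ 0.01  0.52  0.58  0.65  0.71  0.71  0.71  0.7   0.69  0.68  0.67  0.67
   0.66  0.65  0.65  0.64]
 [ 0.01  0.01  0.01  0.17  0.17  0.17  0.01  0.09  0.09  0.23  0.23  0.65
   0.29  0.33  0.33  0.33]
 [ 0.01  0.01  0.    0.17  0.17  0.17  0.    0.23  0.24  0.24  0.25  0.53
   0.29  0.33  0.29  0.29]
 [ 0.01  0.01  0.    0.    0.    0.    0.    0.01  0.24  0.24  0.25  0.53
   0.25 -1.   -1.   -1.  ]]
```

View pics/ortho.png

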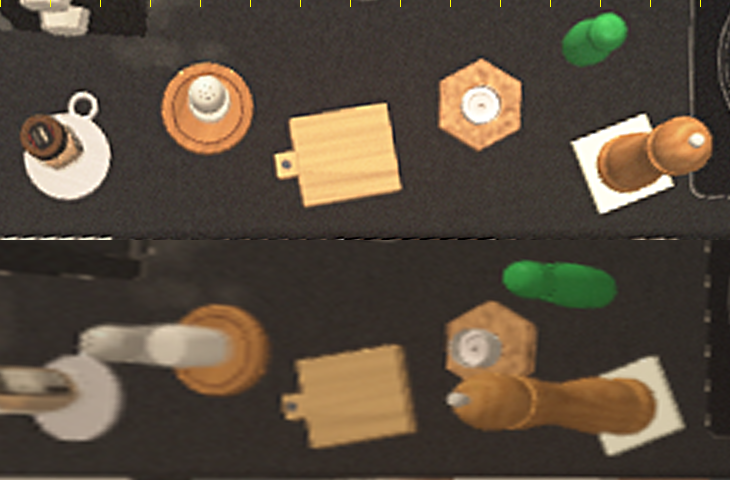

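The two views disagree by about 10 mm in y (round wood at top (208,108), side (222,350)). I'll check the plane heights and let the wrist camera settle it.

Run:
```python
from h import *
for c in("top","side"):
    r=np.load(f"{c}.npz"); P=cloud(r)[r["z_map"]>0]
    for y in (-.3,-.05,.1,.22):
        m=(abs(P[:,1]-y)<.02)&(P[:,0]>.36)&(P[:,0]<.39)&(abs(P[:,2])<.03); print(c,y,np.round([np.median(P[m,2]),P[m,2].std()],4),m.sum())
    for n,x,y in(("rw",.49,.155),("hex",.495,-.116),("board",.445,.02)):
        m=(abs(P[:,1]-y)<.06)&(abs(P[:,0]-x)<.06)&(P[:,2]>.006)&(P[:,2]<.016)
        print(n,np.round(np.percentile(P[m],[1,99],axis=0).mean(0),4),m.sum())
r=env.read_camera("wrist"); print(np.round(r["T_tool_cam"],3).tolist(),r["intrinsics"],r["k1"])
s=env.get_state(); print(Rn.from_quat(np.roll(s["orientation"],-1)).as_matrix().round(3))
```

```text
top -0.3 [-0.0016  0.0039] 191
top -0.05 [-0.0014  0.0035] 187
top 0.1 [-0.001   0.0043] 182
top 0.22 [-0.0008  0.0035] 181
rw [0.4921 0.1626 0.0105] 699
hex [ 0.4959 -0.1107  0.011 ] 662
board [0.4455 0.0259 0.0101] 1353
side -0.3 [-0.0011  0.0024] 142
side -0.05 [-0.0013  0.0026] 97
side 0.1 [-0.0014  0.0029] 72
side 0.22 [-0.0011  0.0025] 61
rw [0.49   0.1505 0.0109] 244
hex [ 0.5002 -0.1169  0.0109] 316
board [0.4438 0.0219 0.0102] 623
[[0.001, -0.963, -0.271, 0.069], [1.0, 0.001, 0.001, -0.001], [-0.001, -0.271, 0.963, -0.122], [0.0, 0.0, 0.0, 1.0]] [[326.24811676   0.         319.34690793]
 [  0.         326.24811676 202.50704199]
 [  0.           0.           1.        ]] -0.010927913244333582
[[ 0.918  0.398  0.   ]
 [ 0.398 -0.918 -0.   ]
 [ 0.     0.    -1.   ]]
```

{"name": "carry_out", "arguments": {
  "increments": [
    [[0.08,-0.08,-0.01,0,0,0.01],[0.16,-0.17,-0.03,0,0,0.02],[0.24,-0.26,-0.04,0,0,0.03],[0.32,-0.35,-0.05,0,0,0.04],[0.37,-0.4,-0.06,0,0,0.065]]
  ]
}}

```text
clock: 1.88
tcp_pos: [0.319, -0.268, 0.2808]
orientation: [0.0, 1.0, -0.001, 0.0]
wrist_force: [0.1, -0.5, 0.6]
finger_gap: 0.0852
grip_force: 0.0
```

```bash
cat >> h.py <<'E'
def delta(p,yaw=0.):
    """shares from the present pose to TCP p, tool down with tool x at world angle yaw"""
    s=env.get_state(); A=Rn.from_quat(np.roll(s["orientation"],-1))
    B=Rn.from_euler("z",yaw)*Rn.from_quat([1,0,0,0])
    d=A.inv().apply(np.array(p)-s["tcp_pos"]); w=(A.inv()*B).as_rotvec()
    print("at",s["tcp_pos"].round(4) if hasattr(s["tcp_pos"],"round") else s["tcp_pos"],"yaw",round(float(np.degrees(np.arctan2(*A.as_matrix()[[1,0],0]))),1),"-> ",(d/.5).round(4).tolist(),(w/2/np.pi).round(4).tolist(),"dist",np.linalg.norm(d).round(3))
E
python3 -c "
from h import *
delta([.40,-.03,.30])"
```

```text
at [ 0.319  -0.268   0.2808] yaw -0.1 ->  [0.1608, -0.4764, -0.0385] [0.0, -0.0001, -0.0004] dist 0.252
```

{"name": "carry_out", "arguments": {
  "increments": [
    [[0.04,-0.12,-0.01,0,0,0],[0.08,-0.24,-0.02,0,0,0],[0.12,-0.36,-0.03,0,0,0],[0.16,-0.476,-0.04,0,0,0],[0.16,-0.476,-0.04,0,0,0]]
  ]
}}

```text
clock: 2.5
tcp_pos: [0.3994, -0.0286, 0.3009]
orientation: [-0.0, 1.0, 0.005, 0.001]
wrist_force: [0.3, -0.1, -0.5]
finger_gap: 0.0853
grip_force: 0.0
```

```bash
cat >> h.py <<'E'
def wrist():
    s=env.get_state(); r=dict(env.read_camera("wrist"))
    T=np.eye(4); T[:3,:3]=Rn.from_quat(np.roll(s["orientation"],-1)).as_matrix(); T[:3,3]=s["tcp_pos"]
    W=np.linalg.inv(T@r["T_tool_cam"]); r["R"]=W[:3,:3]; r["t"]=W[:3,3]; return r
E
python3 - <<'E'
from h import *
r=wrist(); np.savez("wrist.npz",**r); P=cloud(r)[r["z_map"]>0]
print(env.get_state()["tcp_pos"])
for n,x,y in(("rw",.49,.155),("hex",.495,-.116),("board",.445,.02)):
    m=(abs(P[:,1]-y)<.06)&(abs(P[:,0]-x)<.06)&(P[:,2]>.006)&(P[:,2]<.016)
    print(n,np.round(np.percentile(P[m],[1,99],axis=0).mean(0),4),m.sum())
o=ortho(r,.01,.36,.6,-.36,.37)
t=ortho(np.load("top.npz"),.01,.36,.6,-.36,.37)
cv2.imwrite("pics/ortho2.png",np.vstack([t,o]))
for n in "mill shaker jar candle round_wood tile hexagon candle_plate board".split():
    print(n,[(np.round(d["position"],3).tolist(),round(d["score"],2)) for d in env.find_in("wrist",n)][:3])
E
```

```text
[ 0.39910598 -0.03033663  0.30059006]
rw [0.4906 0.1573 0.0091] 2835
hex [ 0.4949 -0.112   0.0114] 3423
board [0.445  0.0244 0.0086] 5964
mill [([0.438, -0.237, 0.134], 0.72), ([0.45, -0.234, 0.007], 0.18)]
shaker [([0.49, 0.143, 0.081], 0.88), ([0.548, -0.206, 0.065], 0.79), ([0.442, 0.023, 0.01], 0.41)]
jar [([0.45, 0.288, 0.06], 0.56)]
candle [([0.492, -0.113, 0.021], 0.83)]
round_wood [([0.483, 0.145, 0.012], 0.58)]
tile [([0.438, -0.236, 0.132], 0.31)]
hexagon [([0.499, -0.111, 0.012], 0.76)]
candle_plate [([0.444, 0.283, 0.012], 0.7)]
board [([0.444, 0.024, 0.012], 0.96)]
```

View pics/ortho2.png

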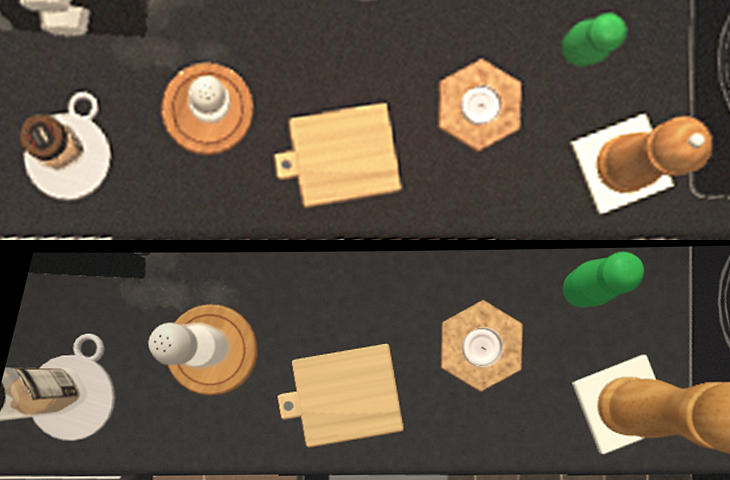

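Wrist and top views agree within about 4 mm and the side view is the outlier. Wrist row positions are tile (624,404), hexagon (482,345), board (347,395), round wood (213,349) and plate (72,398). Next I'll fit the object axes from the depth data.

```bash
cat >> h.py <<'E'
from scipy.optimize import least_squares
def axisfit(P,x,y,zl,zh,R,tol=.05):
    m=(np.hypot(P[:,0]-x,P[:,1]-y)<tol)&(P[:,2]>zl)&(P[:,2]<zh); Q=P[m]
    if len(Q)<10: return None
    f=lambda c:np.maximum(np.hypot(Q[:,0]-c[0],Q[:,1]-c[1])-R,-.004)
    return least_squares(f,[x,y],loss="soft_l1",f_scale=.002).x.round(4),len(Q)
E
python3 - <<'E'
from h import *
for c in("top","wrist","side"):
    r=np.load(c+".npz"); P=cloud(r)[r["z_map"]>0]
    print(c,"mill head",axisfit(P,.436,-.255,.142,.160,.0245),"foot",axisfit(P,.436,-.255,.016,.03,.029),"jar lid",axisfit(P,.443,.3,.085,.111,.0205),"jar body",axisfit(P,.443,.3,.03,.08,.0205),
     "sh cap",axisfit(P,.49,.158,.078,.088,.017),"sh body",axisfit(P,.49,.158,.02,.07,.022),"candle",axisfit(P,.495,-.112,.016,.03,.019,.03))
    m=(P[:,1]>.2)&(P[:,1]<.36)&(P[:,2]>.13)&(P[:,0]<.6)&(P[:,0]>.47)&(P[:,2]<.4)
    if m.sum(): 
        for y in np.arange(.2,.36,.03):
            k=m&(abs(P[:,1]-y)<.015); print(y,k.sum(),P[k][P[k][:,0].argmin()].round(3) if k.any() else "")
s=env.get_state();print(s["joint_pos"].round(3))
E
```

```text
top mill head (array([ 0.4387, -0.255 ]), 171) foot (array([ 0.4361, -0.2564]), 86) jar lid (array([0.4513, 0.3075]), 63) jar body (array([0.451 , 0.3063]), 70) sh cap (array([0.4931, 0.1596]), 14) sh body (array([0.4968, 0.1605]), 75) candle (array([ 0.4942, -0.1086]), 136)
0.2 22 [0.59  0.213 0.302]
0.23 636 [0.559 0.228 0.284]
0.26 593 [0.544 0.267 0.201]
0.29000000000000004 586 [0.544 0.278 0.212]
0.32 460 [0.552 0.305 0.203]
0.35 400 [0.566 0.35  0.286]
wrist mill head (array([ 0.4367, -0.2574]), 1485) foot (array([ 0.4348, -0.2571]), 456) jar lid (array([0.4492, 0.3068]), 430) jar body (array([0.4492, 0.3047]), 1493) sh cap (array([0.4914, 0.1584]), 219) sh body (array([0.4931, 0.1612]), 895) candle (array([ 0.492 , -0.1101]), 570)
side mill head (array([ 0.4359, -0.2577]), 158) foot (array([ 0.4332, -0.2567]), 113) jar lid (array([0.4489, 0.3036]), 89) jar body (array([0.4494, 0.3009]), 160) sh cap (array([0.4901, 0.1553]), 27) sh body (array([0.4917, 0.157 ]), 164) candle (array([ 0.4915, -0.1133]), 102)
0.2 10 [0.56  0.214 0.252]
0.23 187 [0.557 0.226 0.281]
0.26 95 [0.542 0.26  0.203]
0.29000000000000004 25 [0.544 0.278 0.211]
0.32 16 [0.564 0.305 0.134]
0.35 0 
[-0.285 -0.039 -0.245  1.365 -0.     2.858]
```

{"name": "carry_out", "arguments": {
  "increments": [
    [[0.02,0.11,0.02,0,0,-0.029],[0.04,0.23,0.05,0,0,-0.058],[0.06,0.34,0.07,0,0,-0.087],[0.074,0.454,0.1,0,0,-0.116],[0.074,0.454,0.1,0,0,-0.145]]
  ]
}}

```text
clock: 3.62
tcp_pos: [0.4352, -0.2637, 0.2485]
orientation: [-0.001, 0.904, 0.428, -0.001]
wrist_force: [-0.5, 0.7, 0.1]
finger_gap: 0.0853
grip_force: 0.0
```

```bash
python3 -c "
from h import *
delta([.436,-.257,.24],np.pi/2)"
```

```text
at [ 0.4352 -0.2637  0.2485] yaw 50.7 ->  [0.0113, -0.0072, 0.0169] [-0.0003, 0.0, -0.1092] dist 0.011
```

{"name": "carry_out", "arguments": {
  "increments": [
    [[0.011,-0.007,0.017,0,0,-0.029],[0.011,-0.007,0.017,0,0,-0.058],[0.011,-0.007,0.017,0,0,-0.087],[0.011,-0.007,0.017,0,0,-0.109],[0.011,-0.007,0.017,0,0,-0.109]]
  ]
}}

```text
clock: 4.25
tcp_pos: [0.4363, -0.2536, 0.2417]
orientation: [-0.0, 0.709, 0.706, -0.0]
wrist_force: [-0.1, 0.9, 0.5]
finger_gap: 0.0856
grip_force: 0.0
```

```bash
python3 -c "
from h import *
r=wrist();P=cloud(r)[r['z_map']>0]
print('head',axisfit(P,.436,-.257,.142,.160,.0245),'foot',axisfit(P,.436,-.257,.016,.03,.029))
cv2.imwrite('pics/w1.png',r['frame'])
delta([.436,-.257,.15],np.pi/2)"
```

```text
head (array([ 0.4373, -0.2582]), 1454) foot (array([ 0.435 , -0.2571]), 267)
at [ 0.4363 -0.2535  0.2417] yaw 89.7 ->  [-0.0069, -0.0006, 0.1834] [-0.0, 0.0, -0.0008] dist 0.092
```

View pics/w1.png

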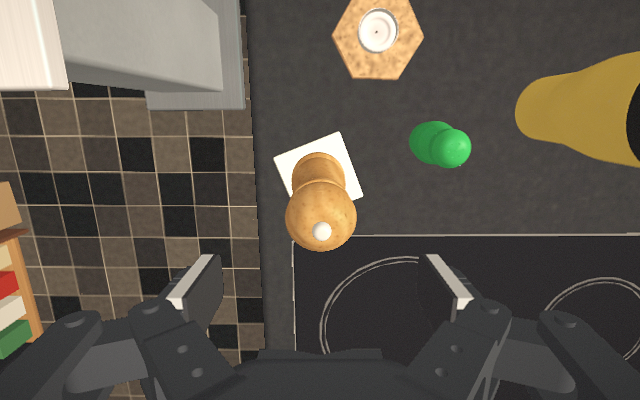

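The mill head (320,215) lies centred between the open fingers, so I'll descend and grip.

{"name": "carry_out", "arguments": {
  "increments": [
    [[-0.008,0,0.06,0,0,0],[-0.008,0,0.12,0,0,0],[-0.008,0,0.183,0,0,0],[-0.008,0,0.183,0,0,0]]
  ],
  "jaw": 0
}}

```text
clock: 4.8
tcp_pos: [0.4349, -0.256, 0.1482]
orientation: [-0.003, 0.708, 0.706, -0.0]
wrist_force: [-0.9, 0.3, 0.2]
finger_gap: 0.0855
grip_force: 0.0
```

{"name": "carry_out", "arguments": {
  "increments": [
    [[0,0,0,0,0,0],[0,0,0,0,0,0],[0,0,0,0,0,0],[0,0,0,0,0,0],[0,0,0,0,0,0]]
  ],
  "jaw": 1,
  "squeeze": 35
}}

```text
clock: 5.42
tcp_pos: [0.4374, -0.2579, 0.1522]
orientation: [0.002, 0.708, 0.706, -0.0]
wrist_force: [-1.8, -0.4, 5.9]
finger_gap: 0.047
grip_force: 35.5
```

{"name": "carry_out", "arguments": {
  "increments": [
    [[0,0,-0.04,0,0,0],[0.02,0,-0.08,0,0,0],[0.08,0,-0.08,0,0,0],[0.15,0.005,-0.08,0,0,0],[0.23,0.01,-0.08,0,0,0]]
  ]
}}

```text
clock: 6.05
tcp_pos: [0.442, -0.1415, 0.1909]
orientation: [0.001, 0.708, 0.706, 0.0]
wrist_force: [1.6, -0.6, -2.3]
finger_gap: 0.0471
grip_force: 36.5
```

{"name": "carry_out", "arguments": {
  "increments": [
    [[0.08,0,0,0,0,0],[0.16,0.003,0,0,0,0],[0.23,0.006,0,0,0,0],[0.3,0.006,0,0,0,0],[0.33,0.006,0,0,0,0]]
  ]
}}

```text
clock: 6.68
tcp_pos: [0.4449, 0.0244, 0.1907]
orientation: [0.0, 0.707, 0.707, 0.0]
wrist_force: [0.5, -0.2, -1.8]
finger_gap: 0.0471
grip_force: 36.4
```

Run:
```python
from h import *
r=wrist();cv2.imwrite('pics/w2.png',r['frame'])
P=cloud(r)[r['z_map']>0]
s=env.get_state();print(s["finger_gap"],s["grip_force"],s["clock"])
print('head',axisfit(P,.445,.023,.182,.20,.0245,.04),'foot',axisfit(P,.445,.023,.055,.075,.029,.05))
delta([.444,.023,.151],np.pi/2)
```

```text
0.046677646607355 36.45625280274544 6.725
head (array([0.4452, 0.0244]), 5961) foot (array([0.4424, 0.0235]), 484)
at [0.4449 0.025  0.1907] yaw 90.0 ->  [-0.0042, -0.0018, 0.0793] [0.0001, -0.0001, 0.0001] dist 0.04
```

View pics/w2.png

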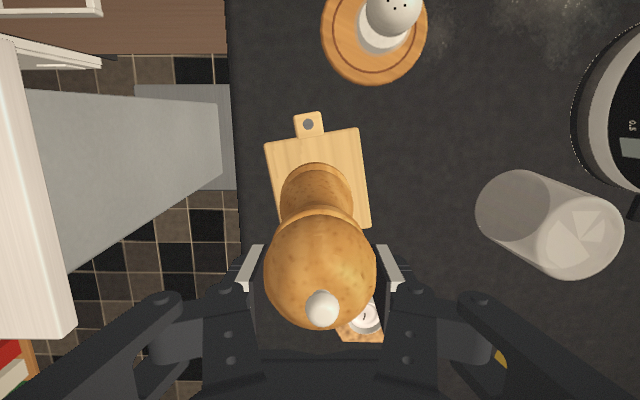

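The mill hangs upright over the board (head at (320,270)), so I'll lower and release it.

{"name": "carry_out", "arguments": {
  "increments": [
    [[-0.004,0,0.03,0,0,0],[-0.004,0,0.06,0,0,0],[-0.004,0,0.077,0,0,0],[-0.004,0,0.077,0,0,0]]
  ]
}}

```text
clock: 7.22
tcp_pos: [0.4455, 0.0198, 0.1522]
orientation: [0.001, 0.708, 0.706, 0.0]
wrist_force: [-1.6, -0.6, 5.4]
finger_gap: 0.047
grip_force: 37.4
```

{"name": "carry_out", "arguments": {
  "increments": [
    [[0,0,0,0,0,0],[0,0,0,0,0,0],[0,0,0,0,0,0],[0,0,0,0,0,0]]
  ],
  "jaw": 0
}}

```text
clock: 7.72
tcp_pos: [0.445, 0.0208, 0.1516]
orientation: [-0.0, 0.708, 0.707, -0.0]
wrist_force: [-0.5, 0.7, 0.2]
finger_gap: 0.0854
grip_force: 0.0
```

{"name": "carry_out", "arguments": {
  "increments": [
    [[0,0,-0.05,0,0,0],[0,0,-0.1,0,0,0],[0,0,-0.15,0,0,0],[0.05,0.02,-0.16,0,0,0],[0.1,0.04,-0.16,0,0,0]]
  ]
}}

```text
clock: 8.35
tcp_pos: [0.4659, 0.0713, 0.2327]
orientation: [0.001, 0.708, 0.706, 0.001]
wrist_force: [0.6, -0.3, -0.2]
finger_gap: 0.0858
grip_force: 0.0
```

{"name": "carry_out", "arguments": {
  "increments": [
    [[0.06,0.02,0,0,0,0],[0.12,0.04,0,0,0,0],[0.16,0.05,0,0,0,0],[0.17,0.053,0,0,0,0],[0.17,0.053,0,0,0,0]]
  ]
}}

```text
clock: 8.98
tcp_pos: [0.4916, 0.1557, 0.2316]
orientation: [0.0, 0.707, 0.707, -0.0]
wrist_force: [-0.1, -0.7, -0.6]
finger_gap: 0.0855
grip_force: 0.0
```

Run:
```python
from h import *
r=wrist();cv2.imwrite('pics/w3.png',r['frame'])
P=cloud(r)[r['z_map']>0]
print('cap',axisfit(P,.4915,.159,.078,.088,.017),'body',axisfit(P,.4915,.159,.02,.07,.022))
t=env.read_camera("top");Q=cloud(t)[t['z_map']>0]
print('mill head',axisfit(Q,.444,.023,.142,.16,.0245),'foot',axisfit(Q,.444,.023,.016,.03,.029))
delta([.4915,.159,.06],np.pi/2)
```

```text
cap (array([0.4918, 0.1582]), 154) body (array([0.4924, 0.155 ]), 534)
mill head (array([0.4445, 0.026 ]), 86) foot None
at [0.4915 0.1552 0.2317] yaw 89.9 ->  [0.0077, -0.0, 0.3435] [-0.0, 0.0001, -0.0003] dist 0.172
```

View pics/w3.png

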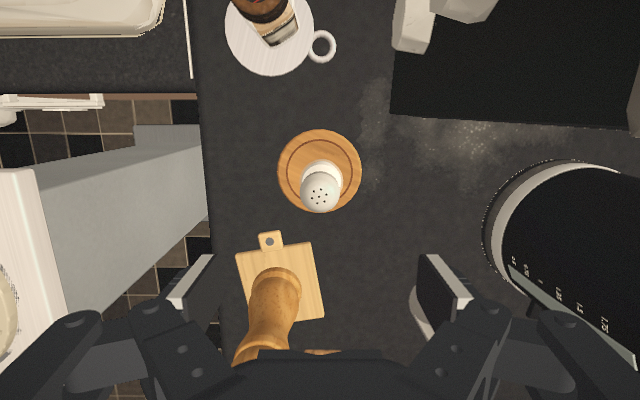

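Mill stands on the board. The candidates are green (165,226), red (200,232), green (461,222) and clear/grey (312,228) in the top view. The last one, now at (320,185), fits the clear shaker with a grey cap on the round wood. I'll confirm with an enlarged crop and measure kettle clearance.

Run:
```python
from h import *
f=cv2.imread('pics/w3.png')[120:225,260:380]; cv2.imwrite('pics/crop1.png',cv2.resize(f,None,fx=4,fy=4,interpolation=cv2.INTER_CUBIC))
r=wrist();P=cloud(r)[r['z_map']>0]
m=(P[:,0]>.53)&(P[:,2]>.04)&(P[:,1]>.0)&(P[:,1]<.3)&(P[:,2]<.3)
for y in np.arange(.03,.3,.04):
    k=m&(abs(P[:,1]-y)<.02); print(round(y,2),P[k][P[k][:,0].argmin()].round(3) if k.any() else "")
```

```text
0.03 [0.605 0.01  0.04 ]
0.07 [0.679 0.088 0.04 ]
0.11 [0.678 0.104 0.04 ]
0.15 [0.53  0.163 0.293]
0.19 [0.53  0.174 0.293]
0.23 [0.557 0.227 0.283]
0.27 [0.543 0.275 0.124]
```

View pics/crop1.png

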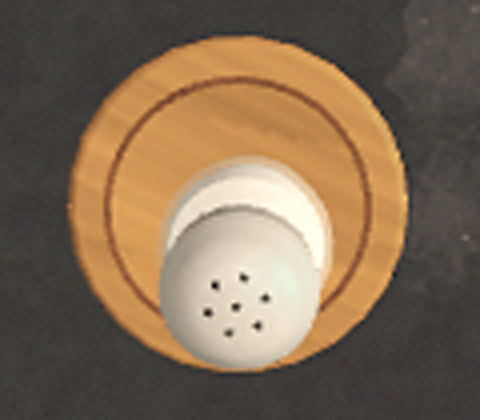

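Confirmed: the grey perforated cap with clear body stands on the round wood. Descend and grip.

{"name": "carry_out", "arguments": {
  "increments": [
    [[0.006,0,0.1,0,0,0],[0.006,0,0.18,0,0,0],[0.006,0,0.26,0,0,0],[0.006,0,0.343,0,0,0],[0.006,0,0.343,0,0,0]]
  ]
}}

```text
clock: 9.75
tcp_pos: [0.4888, 0.1577, 0.0577]
orientation: [-0.002, 0.708, 0.706, -0.003]
wrist_force: [-0.7, -0.5, 0.5]
finger_gap: 0.0857
grip_force: 0.0
```

{"name": "carry_out", "arguments": {
  "increments": [
    [[0,0,0,0,0,0],[0,0,0,0,0,0],[0,0,0,0,0,0],[0,0,0,0,0,0],[0,0,0,0,0,0]]
  ],
  "jaw": 1,
  "squeeze": 30
}}

```text
clock: 10.38
tcp_pos: [0.493, 0.159, 0.0624]
orientation: [0.001, 0.708, 0.707, 0.001]
wrist_force: [-1.4, -0.5, 6.4]
finger_gap: 0.039
grip_force: 29.4
```

{"name": "carry_out", "arguments": {
  "increments": [
    [[0,0,-0.07,0,0,0],[0,0,-0.15,0,0,0],[0,0,-0.23,0,0,0],[0,0,-0.31,0,0,0],[0,0,-0.39,0,0,0]]
  ]
}}

```text
clock: 11.0
tcp_pos: [0.4916, 0.1589, 0.2576]
orientation: [0.001, 0.708, 0.707, 0.001]
wrist_force: [0.0, -0.5, -1.2]
finger_gap: 0.0385
grip_force: 30.4
```

```bash
python3 -c "
from h import *
delta([.4355,-.254,.22],np.pi/2);print(env.get_state()['finger_gap'])"
```

```text
at [0.4916 0.1589 0.2576] yaw 89.9 ->  [-0.8259, -0.1112, 0.075] [0.0003, -0.0, -0.0002] dist 0.418
0.038523738720805514
```

{"name": "carry_out", "arguments": {
  "increments": [
    [[-0.09,-0.01,0,0,0,0],[-0.18,-0.02,0,0,0,0],[-0.27,-0.035,0,0,0,0],[-0.36,-0.05,0,0,0,0],[-0.45,-0.06,0,0,0,0]]
  ]
}}

```text
clock: 11.62
tcp_pos: [0.461, -0.0674, 0.2563]
orientation: [0.001, 0.708, 0.707, 0.0]
wrist_force: [0.4, -0.0, -1.2]
finger_gap: 0.0387
grip_force: 30.4
```

{"name": "carry_out", "arguments": {
  "increments": [
    [[-0.09,-0.01,0.01,0,0,0],[-0.18,-0.025,0.03,0,0,0],[-0.27,-0.035,0.06,0,0,0],[-0.35,-0.05,0.1,0,0,0],[-0.376,-0.051,0.13,0,0,0]]
  ]
}}

```text
clock: 12.25
tcp_pos: [0.4352, -0.2562, 0.1903]
orientation: [0.001, 0.709, 0.706, -0.0]
wrist_force: [0.5, 0.3, -1.2]
finger_gap: 0.0382
grip_force: 30.4
```

```bash
python3 -c "
from h import *
r=wrist();cv2.imwrite('pics/w4.png',r['frame']);o=ortho(r,.01,.36,.5,-.36,-.16,.0005);cv2.imwrite('pics/o4.png',o)
P=cloud(r)[r['z_map']>0]
m=(o.min(2)>170).astype(np.uint8);c=max(cv2.findContours(m,0,2)[0],key=cv2.contourArea);b=cv2.minAreaRect(c);print(b,.5-b[0][1]*.0005,-.16-b[0][0]*.0005)
delta([.4355,-.254,.063],np.pi/2);print(env.get_state()['finger_gap'])"
```

```text
((245.33868408203125, 123.78723907470703), (187.95526123046875, 303.4425354003906), 85.30131530761719) 0.4381063804626465 -0.2826693420410156
at [ 0.4347 -0.256   0.1882] yaw 89.8 ->  [0.0038, 0.002, 0.2505] [-0.0002, -0.0001, -0.0007] dist 0.125
0.038790629189284935
```

View pics/o4.png

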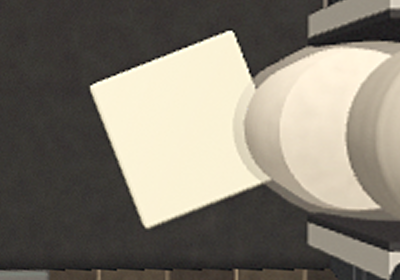

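The rectified view shows tile corners (90,87), (232,30) and (146,229), so its centre is (0.435,-0.2545), which matches my earlier estimate. Lower and release.

{"name": "carry_out", "arguments": {
  "increments": [
    [[0.003,0.001,0.07,0,0,0],[0.003,0.001,0.14,0,0,0],[0.003,0.001,0.2,0,0,0],[0.003,0.001,0.24,0,0,0],[0.003,0.001,0.252,0,0,0]]
  ]
}}

```text
clock: 12.92
tcp_pos: [0.4359, -0.251, 0.0637]
orientation: [-0.001, 0.707, 0.707, 0.0]
wrist_force: [-0.2, -0.2, -0.8]
finger_gap: 0.0386
grip_force: 30.4
```

{"name": "carry_out", "arguments": {
  "increments": [
    [[0,0,0,0,0,0],[0,0,0,0,0,0],[0,0,0,0,0,0],[0,0,0,0,0,0]]
  ],
  "jaw": 0
}}

```text
clock: 13.42
tcp_pos: [0.4364, -0.2529, 0.0649]
orientation: [0.001, 0.708, 0.707, 0.0]
wrist_force: [0.1, 0.6, 0.0]
finger_gap: 0.0857
grip_force: 0.0
```

{"name": "carry_out", "arguments": {
  "increments": [
    [[0,0,-0.08,0,0,0],[0,0,-0.17,0,0,0],[0,0,-0.26,0,0,0],[0,0,-0.34,0,0,0],[0,0,-0.36,0,0,0]]
  ]
}}

```text
clock: 14.05
tcp_pos: [0.4372, -0.2535, 0.2474]
orientation: [0.003, 0.708, 0.707, 0.0]
wrist_force: [-0.1, -0.9, -1.7]
finger_gap: 0.0857
grip_force: 0.0
```

```bash
python3 -c "
from h import *
r=wrist();P=cloud(r)[r['z_map']>0]
print('cap',axisfit(P,.4355,-.2545,.078,.088,.017),'body',axisfit(P,.4355,-.2545,.02,.07,.022))
delta([.4445,.022,.24],np.pi/2)"
```

```text
cap (array([ 0.435 , -0.2518]), 136) body (array([ 0.4355, -0.2551]), 498)
at [ 0.437  -0.2534  0.247 ] yaw 89.9 ->  [0.5508, 0.014, 0.0125] [0.0006, 0.0005, -0.0003] dist 0.276
```

{"name": "carry_out", "arguments": {
  "increments": [
    [[0.11,0.003,0.01,0,0,0],[0.23,0.006,0.01,0,0,0],[0.35,0.009,0.01,0,0,0],[0.47,0.012,0.01,0,0,0],[0.55,0.014,0.01,0,0,0]]
  ]
}}

```text
clock: 14.72
tcp_pos: [0.4422, 0.0248, 0.2377]
orientation: [-0.001, 0.707, 0.707, -0.001]
wrist_force: [1.4, -0.3, 0.9]
finger_gap: 0.0853
grip_force: 0.0
```

```bash
python3 -c "
from h import *
r=wrist();P=cloud(r)[r['z_map']>0]
print('head',axisfit(P,.4445,.022,.142,.160,.0245),'foot',axisfit(P,.4445,.022,.016,.03,.029))
delta([.4445,.022,.152],np.pi/2)"
```

```text
head (array([0.4437, 0.0199]), 1491) foot (array([0.4415, 0.0209]), 279)
at [0.4419 0.0279 0.2377] yaw 90.1 ->  [-0.0124, 0.0057, 0.1714] [-0.0004, -0.0005, 0.0004] dist 0.086
```

{"name": "carry_out", "arguments": {
  "increments": [
    [[-0.01,0.003,0.05,0,0,0],[-0.01,0.003,0.11,0,0,0],[-0.01,0.003,0.17,0,0,0],[-0.01,0.003,0.17,0,0,0]]
  ]
}}

```text
clock: 15.28
tcp_pos: [0.4421, 0.0177, 0.1512]
orientation: [-0.003, 0.708, 0.707, -0.002]
wrist_force: [-0.2, 0.5, 0.1]
finger_gap: 0.0856
grip_force: 0.0
```

{"name": "carry_out", "arguments": {
  "increments": [
    [[0,0,0,0,0,0],[0,0,0,0,0,0],[0,0,0,0,0,0],[0,0,0,0,0,0],[0,0,0,0,0,0]]
  ],
  "jaw": 1,
  "squeeze": 35
}}

```text
clock: 15.9
tcp_pos: [0.4458, 0.0173, 0.1558]
orientation: [0.001, 0.708, 0.707, 0.001]
wrist_force: [-1.1, -0.5, 6.8]
finger_gap: 0.0466
grip_force: 35.5
```

{"name": "carry_out", "arguments": {
  "increments": [
    [[0,0,-0.04,0,0,0],[0,0,-0.08,0,0,0],[0.06,0.02,-0.08,0,0,0],[0.12,0.04,-0.08,0,0,0],[0.18,0.06,-0.08,0,0,0]]
  ]
}}

```text
clock: 16.52
tcp_pos: [0.4757, 0.1082, 0.1948]
orientation: [0.0, 0.708, 0.706, 0.0]
wrist_force: [0.5, -0.1, -1.2]
finger_gap: 0.0469
grip_force: 36.6
```

{"name": "carry_out", "arguments": {
  "increments": [
    [[0.05,0.02,0,0,0,0],[0.085,0.035,0,0,0,0],[0.095,0.035,0,0,0,0],[0.095,0.035,0,0,0,0]]
  ]
}}

```text
clock: 17.02
tcp_pos: [0.4924, 0.1546, 0.1942]
orientation: [-0.0, 0.708, 0.707, -0.0]
wrist_force: [-0.1, -0.6, -1.7]
finger_gap: 0.0468
grip_force: 36.6
```

```bash
python3 -c "
from h import *
r=wrist();P=cloud(r)[r['z_map']>0]
print('foot',axisfit(P,.491,.159,.055,.075,.029,.05),env.get_state()['finger_gap'])
o=np.vstack([ortho(r,.01,.42,.56,.08,.28,.0005),ortho(r,.05,.42,.56,.08,.28,.0005)]);cv2.imwrite('pics/o5.png',o)
delta([.491,.159,.152],np.pi/2)"
```

```text
foot (array([0.488 , 0.1576]), 474) 0.04681784948182239
at [0.4923 0.1543 0.1942] yaw 89.9 ->  [0.0094, -0.0026, 0.0844] [-0.0001, 0.0001, -0.0003] dist 0.042
```

View pics/o5.png

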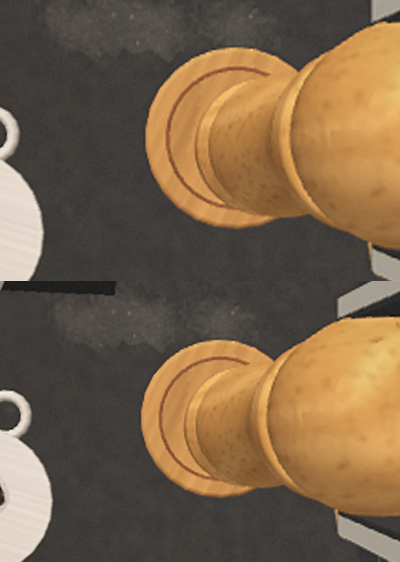

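The stand centre is at (237,137), i.e. (0.491,0.1615). The mill foot is at about (0.4885,0.158), so I'll shift by +3 mm in y and +2 mm in x while lowering.

{"name": "carry_out", "arguments": {
  "increments": [
    [[0.007,0.004,0.03,0,0,0],[0.007,0.004,0.06,0,0,0],[0.007,0.004,0.077,0,0,0],[0.007,0.004,0.077,0,0,0]]
  ]
}}

```text
clock: 17.58
tcp_pos: [0.4944, 0.1583, 0.1559]
orientation: [-0.0, 0.708, 0.707, -0.0]
wrist_force: [-1.2, 0.3, 3.9]
finger_gap: 0.0467
grip_force: 37.2
```

{"name": "carry_out", "arguments": {
  "increments": [
    [[0,0,0,0,0,0],[0,0,0,0,0,0],[0,0,0,0,0,0],[0,0,0,0,0,0]]
  ],
  "jaw": 0
}}

```text
clock: 18.08
tcp_pos: [0.4948, 0.1583, 0.1557]
orientation: [0.0, 0.708, 0.707, -0.0]
wrist_force: [0.7, 0.7, -0.8]
finger_gap: 0.0856
grip_force: 0.0
```

{"name": "carry_out", "arguments": {
  "increments": [
    [[0,0,-0.05,0,0,0],[0,0,-0.1,0,0,0],[0,0,-0.15,0,0,0],[0,0,-0.2,0,0,0],[0,0,-0.2,0,0,0]]
  ]
}}

```text
clock: 18.7
tcp_pos: [0.4959, 0.1585, 0.2577]
orientation: [0.001, 0.708, 0.707, 0.002]
wrist_force: [0.4, -0.1, 0.0]
finger_gap: 0.0851
grip_force: 0.0
```

```bash
python3 -c "
from h import *
r=wrist();P=cloud(r)[r['z_map']>0]
print('mill head',axisfit(P,.491,.16,.142,.160,.0245),'foot',axisfit(P,.491,.16,.016,.03,.029))
print('jar lid',axisfit(P,.449,.306,.085,.111,.0205),'body',axisfit(P,.449,.306,.03,.08,.0205))
delta([.449,.305,.25],np.pi/2)"
```

```text
mill head (array([0.4914, 0.1604]), 1292) foot (array([0.4893, 0.1616]), 222)
jar lid (array([0.4495, 0.3061]), 599) body (array([0.4504, 0.3054]), 460)
at [0.4953 0.1584 0.2562] yaw 89.9 ->  [0.293, -0.093, 0.0124] [0.0003, -0.0, -0.0002] dist 0.154
```

{"name": "carry_out", "arguments": {
  "increments": [
    [[0.08,-0.025,0,0,0,0],[0.16,-0.05,0,0,0,0],[0.24,-0.075,0,0,0,0],[0.293,-0.092,0.02,0,0,0],[0.293,-0.092,0.04,0,0,0]]
  ]
}}

```text
clock: 19.38
tcp_pos: [0.4477, 0.3061, 0.2339]
orientation: [-0.0, 0.707, 0.708, -0.001]
wrist_force: [0.1, -0.7, -1.0]
finger_gap: 0.0855
grip_force: 0.0
```

```bash
python3 -c "
from h import *
r=wrist();P=cloud(r)[r['z_map']>0]
print('jar lid',axisfit(P,.449,.306,.085,.111,.0205),'body',axisfit(P,.449,.306,.03,.08,.0205))
cv2.imwrite('pics/w6.png',r['frame'])
delta([.449,.305,.085],np.pi/2)"
```

```text
jar lid (array([0.4501, 0.3057]), 421) body (array([0.4503, 0.3073]), 313)
at [0.4475 0.3048 0.2326] yaw 90.0 ->  [0.001, 0.0041, 0.2951] [-0.0006, 0.0004, 0.0001] dist 0.148
```

View pics/w6.png

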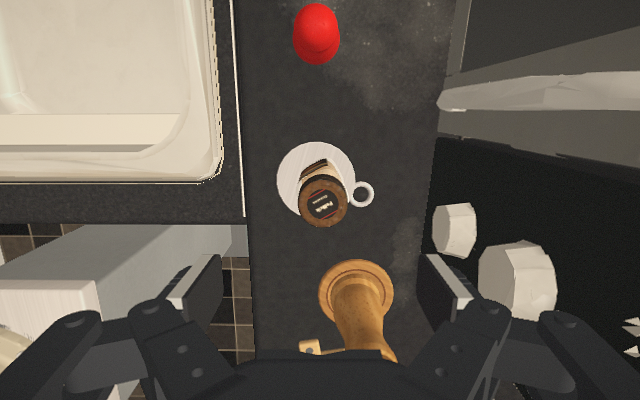

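The jar lid (322,200) is on the plate between the fingers, and the oven knobs (455,230) are clear at x≥0.54. Descend, grip, lift.

{"name": "carry_out", "arguments": {
  "increments": [
    [[0.002,0.004,0.08,0,0,0],[0.002,0.004,0.16,0,0,0],[0.002,0.004,0.23,0,0,0],[0.002,0.004,0.295,0,0,0],[0.002,0.004,0.295,0,0,0]]
  ]
}}

```text
clock: 20.05
tcp_pos: [0.4489, 0.3035, 0.0853]
orientation: [-0.001, 0.708, 0.706, -0.003]
wrist_force: [-0.4, 0.2, 0.2]
finger_gap: 0.0852
grip_force: 0.0
```

{"name": "carry_out", "arguments": {
  "increments": [
    [[0,0,0,0,0,0],[0,0,0,0,0,0],[0,0,0,0,0,0],[0,0,0,0,0,0],[0,0,0,0,0,0]]
  ],
  "jaw": 1,
  "squeeze": 30
}}

```text
clock: 20.68
tcp_pos: [0.452, 0.3065, 0.09]
orientation: [0.001, 0.708, 0.707, 0.001]
wrist_force: [-1.4, 0.3, 6.7]
finger_gap: 0.0439
grip_force: 30.3
```

{"name": "carry_out", "arguments": {
  "increments": [
    [[0,0,-0.07,0,0,0],[0,0,-0.16,0,0,0],[0,0,-0.25,0,0,0],[0,0,-0.34,0,0,0],[0,0,-0.41,0,0,0]]
  ]
}}

```text
clock: 21.3
tcp_pos: [0.4511, 0.306, 0.2958]
orientation: [0.001, 0.708, 0.707, 0.001]
wrist_force: [-0.0, -0.2, -2.0]
finger_gap: 0.0437
grip_force: 31.5
```

```bash
python3 -c "
from h import *
delta([.444,.023,.29],np.pi/2);print(env.get_state()['finger_gap'])"
```

```text
at [0.4511 0.306  0.2958] yaw 89.9 ->  [-0.5661, -0.0135, 0.0111] [0.0004, -0.0001, -0.0002] dist 0.283
0.0436682813489488
```

{"name": "carry_out", "arguments": {
  "increments": [
    [[-0.09,0,0,0,0,0],[-0.19,0,0,0,0,0],[-0.29,-0.01,0,0,0,0],[-0.39,-0.01,0,0,0,0],[-0.48,-0.013,0,0,0,0]]
  ]
}}

```text
clock: 21.92
tcp_pos: [0.4438, 0.0644, 0.2937]
orientation: [0.001, 0.708, 0.707, 0.0]
wrist_force: [0.9, 0.3, -1.2]
finger_gap: 0.0437
grip_force: 31.5
```

{"name": "carry_out", "arguments": {
  "increments": [
    [[-0.06,0,0,0,0,0],[-0.085,0,0.07,0,0,0],[-0.085,0,0.16,0,0,0],[-0.085,0,0.25,0,0,0],[-0.085,0,0.33,0,0,0]]
  ]
}}

```text
clock: 22.55
tcp_pos: [0.4438, 0.0233, 0.1272]
orientation: [0.0, 0.708, 0.706, 0.0]
wrist_force: [0.7, -0.7, -1.6]
finger_gap: 0.044
grip_force: 31.5
```

```bash
python3 -c "
from h import *
delta([.444,.023,.091],np.pi/2);print(env.get_state()['finger_gap'])"
```

```text
at [0.4438 0.0233 0.1272] yaw 89.9 ->  [-0.0006, 0.0004, 0.0725] [0.0001, 0.0, -0.0003] dist 0.036
0.04397408974296092
```

{"name": "carry_out", "arguments": {
  "increments": [
    [[0,0,0.03,0,0,0],[0,0,0.06,0,0,0],[0,0,0.073,0,0,0],[0,0,0.073,0,0,0]]
  ]
}}

```text
clock: 23.05
tcp_pos: [0.4439, 0.0234, 0.0918]
orientation: [-0.0, 0.708, 0.707, -0.0]
wrist_force: [0.4, -0.6, -1.4]
finger_gap: 0.0436
grip_force: 31.5
```

{"name": "carry_out", "arguments": {
  "increments": [
    [[0,0,0,0,0,0],[0,0,0,0,0,0],[0,0,0,0,0,0],[0,0,0,0,0,0]]
  ],
  "jaw": 0
}}

```text
clock: 23.55
tcp_pos: [0.4442, 0.0234, 0.092]
orientation: [0.0, 0.708, 0.707, 0.0]
wrist_force: [0.5, -0.2, -0.1]
finger_gap: 0.0854
grip_force: 0.0
```

{"name": "carry_out", "arguments": {
  "increments": [
    [[0,0,-0.1,0,0,0],[0,0,-0.2,0,0,0],[-0.05,0.02,-0.24,0,0,0],[-0.15,0.05,-0.22,0,0,0],[-0.22,0.09,-0.2,0,0,0]]
  ]
}}

```text
clock: 24.18
tcp_pos: [0.4896, -0.0883, 0.1924]
orientation: [0.001, 0.708, 0.706, 0.0]
wrist_force: [0.4, 0.1, 0.6]
finger_gap: 0.0853
grip_force: 0.0
```

{"name": "carry_out", "arguments": {
  "increments": [
    [[-0.046,0.006,0.05,0,0,0],[-0.046,0.006,0.06,0,0,0],[-0.046,0.006,0.06,0,0,0],[-0.046,0.006,0.06,0,0,0]]
  ]
}}

```text
clock: 24.68
tcp_pos: [0.492, -0.1089, 0.1626]
orientation: [0.0, 0.707, 0.707, 0.0]
wrist_force: [0.5, 0.8, 1.3]
finger_gap: 0.0851
grip_force: 0.0
```

```bash
python3 -c "
from h import *
r=wrist();P=cloud(r)[r['z_map']>0]
print('candle',axisfit(P,.492,-.11,.016,.03,.019,.03),'jar',axisfit(P,.444,.023,.03,.111,.0205))
o=ortho(r,.025,.42,.56,-.21,-.01,.0005);cv2.imwrite('pics/o7.png',o)
delta([.492,-.11,.031],np.pi/2)"
```

```text
candle (array([ 0.4922, -0.1095]), 1116) jar (array([0.4423, 0.0231]), 2643)
at [ 0.4921 -0.1089  0.1628] yaw 90.0 ->  [-0.002, -0.0006, 0.2635] [0.0002, 0.0001, -0.0] dist 0.132
```

View pics/o7.png

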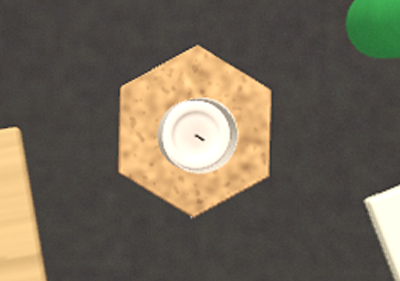

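The candle is at (198,134) in the rectified view, i.e. (0.493,-0.109). I'll descend with partly closed fingers, then grip lightly.

{"name": "carry_out", "arguments": {
  "increments": [
    [[-0.001,0,0.08,0,0,0],[-0.001,0,0.16,0,0,0],[-0.001,0,0.21,0,0,0],[-0.001,0,0.25,0,0,0],[-0.001,0,0.26,0,0,0]]
  ],
  "jaw": 0.3
}}

```text
clock: 25.35
tcp_pos: [0.4914, -0.1094, 0.0313]
orientation: [-0.001, 0.707, 0.707, -0.0]
wrist_force: [-0.5, -0.3, 0.3]
finger_gap: 0.0597
grip_force: 0.0
```

{"name": "carry_out", "arguments": {
  "increments": [
    [[0,0,0,0,0,0],[0,0,0,0,0,0],[0,0,0,0,0,0],[0,0,0,0,0,0]]
  ],
  "jaw": 1,
  "squeeze": 20
}}

```text
clock: 25.85
tcp_pos: [0.4927, -0.1104, 0.0328]
orientation: [0.001, 0.708, 0.707, 0.001]
wrist_force: [-0.7, 1.6, 6.3]
finger_gap: 0.0365
grip_force: 20.5
```

{"name": "carry_out", "arguments": {
  "increments": [
    [[0,0,-0.06,0,0,0],[0,0,-0.15,0,0,0],[0,0,-0.24,0,0,0],[0,0,-0.33,0,0,0],[0.03,0,-0.41,0,0,0]]
  ]
}}

```text
clock: 26.48
tcp_pos: [0.4919, -0.0957, 0.2386]
orientation: [0.001, 0.708, 0.706, 0.0]
wrist_force: [0.6, -0.3, -0.1]
finger_gap: 0.0365
grip_force: 20.3
```

{"name": "carry_out", "arguments": {
  "increments": [
    [[0.08,-0.01,0,0,0,0],[0.17,-0.02,0,0,0,0],[0.26,-0.03,0,0,0,0],[0.35,-0.04,0,0,0,0],[0.43,-0.05,0,0,0,0]]
  ]
}}

```text
clock: 27.1
tcp_pos: [0.4667, 0.1213, 0.2368]
orientation: [0.0, 0.708, 0.707, 0.0]
wrist_force: [0.6, 0.3, 0.2]
finger_gap: 0.0364
grip_force: 20.3
```

{"name": "carry_out", "arguments": {
  "increments": [
    [[0.09,-0.01,0,0,0,0],[0.18,-0.02,0,0,0,0],[0.27,-0.03,0,0,0,0],[0.33,-0.04,0.02,0,0,0],[0.35,-0.05,0.06,0,0,0]]
  ]
}}

```text
clock: 27.72
tcp_pos: [0.4426, 0.2969, 0.207]
orientation: [0.0, 0.707, 0.707, 0.001]
wrist_force: [-0.6, -0.2, 0.5]
finger_gap: 0.0364
grip_force: 20.3
```

```bash
python3 -c "
from h import *
r=wrist();P=cloud(r)[r['z_map']>0]
print(env.get_state()['finger_gap'],env.get_state()['grip_force'])
o=ortho(r,.01,.37,.51,.22,.42,.0005);cv2.imwrite('pics/o8.png',o)
delta([.442,.299,.033],np.pi/2)"
```

```text
0.03658624476431342 20.314407093683258
at [0.4404 0.2964 0.2038] yaw 90.1 ->  [0.0054, 0.0043, 0.3415] [-0.0005, 0.0001, 0.0002] dist 0.171
```

View pics/o8.png

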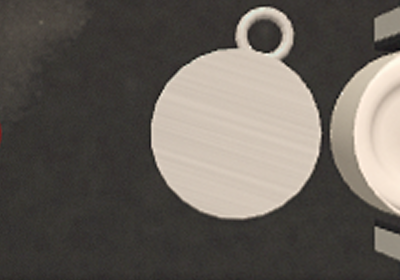

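The plate spans cols 151–321 and rows 47–219, giving centre (236,133) = (0.4435,0.302). Lower the candle.

{"name": "carry_out", "arguments": {
  "increments": [
    [[0.01,0.004,0.08,0,0,0],[0.01,0.004,0.17,0,0,0],[0.01,0.004,0.26,0,0,0],[0.01,0.004,0.32,0,0,0],[0.01,0.004,0.32,0,0,0]]
  ]
}}

```text
clock: 28.4
tcp_pos: [0.4425, 0.2984, 0.0447]
orientation: [-0.001, 0.708, 0.706, -0.003]
wrist_force: [-0.6, 0.9, 0.6]
finger_gap: 0.0367
grip_force: 20.3
```

```bash
python3 -c "
from h import *
delta([.4435,.302,.0335],np.pi/2);print(env.get_state()['wrist_force'])"
```

```text
at [0.4425 0.2984 0.0447] yaw 89.9 ->  [0.0072, 0.0021, 0.0224] [-0.0008, 0.0004, -0.0003] dist 0.012
[-0.59051907  0.86838412  0.6235308 ]
```

{"name": "carry_out", "arguments": {
  "increments": [
    [[0.006,0.002,0.01,0,0,0],[0.006,0.002,0.02,0,0,0],[0.006,0.002,0.022,0,0,0],[0.006,0.002,0.022,0,0,0]]
  ]
}}

```text
clock: 28.9
tcp_pos: [0.4457, 0.303, 0.0362]
orientation: [0.0, 0.708, 0.707, 0.0]
wrist_force: [-0.3, -0.1, -0.5]
finger_gap: 0.0364
grip_force: 20.3
```

{"name": "carry_out", "arguments": {
  "increments": [
    [[0,0,0,0,0,0],[0,0,0,0,0,0],[0,0,0,0,0,0],[0,0,0,0,0,0]]
  ],
  "jaw": 0
}}

```text
clock: 29.4
tcp_pos: [0.4455, 0.3029, 0.0358]
orientation: [0.0, 0.708, 0.707, -0.0]
wrist_force: [0.8, 0.5, 0.4]
finger_gap: 0.0856
grip_force: 0.0
```

{"name": "carry_out", "arguments": {
  "increments": [
    [[0,0,-0.08,0,0,0],[0,0,-0.17,0,0,0],[0,0,-0.26,0,0,0],[0,0,-0.35,0,0,0],[0,0,-0.42,0,0,0]]
  ]
}}

```text
clock: 30.02
tcp_pos: [0.4457, 0.303, 0.2479]
orientation: [0.0, 0.708, 0.707, 0.001]
wrist_force: [0.3, -0.9, 0.6]
finger_gap: 0.0855
grip_force: 0.0
```

```bash
python3 -c "
from h import *
r=wrist();P=cloud(r)[r['z_map']>0]
print('candle',axisfit(P,.443,.302,.016,.03,.019,.03))
m=(np.hypot(P[:,0]-.4435,P[:,1]-.302)<.016);print(np.median(P[m][:,2]))
delta([.4435,.023,.25],np.pi/2)"
```

```text
candle (array([0.4439, 0.3031]), 668)
0.30915547586168657
at [0.4473 0.3038 0.2524] yaw 89.9 ->  [-0.5617, -0.0068, 0.0028] [0.0012, -0.0006, -0.0002] dist 0.281
```

{"name": "carry_out", "arguments": {
  "increments": [
    [[-0.11,0,0,0,0,0],[-0.23,0,0,0,0,0],[-0.35,-0.003,0,0,0,0],[-0.47,-0.005,0,0,0,0],[-0.56,-0.005,0,0,0,0]]
  ]
}}

```text
clock: 30.7
tcp_pos: [0.4421, 0.0208, 0.2457]
orientation: [0.0, 0.708, 0.706, 0.0]
wrist_force: [0.9, -0.3, 0.9]
finger_gap: 0.0857
grip_force: 0.0
```

{"name": "carry_out", "arguments": {
  "increments": [
    [[0,0,0,0,0,0],[0,0,0,0,0,0]]
  ]
}}

```text
clock: 30.95
tcp_pos: [0.4424, 0.0229, 0.2457]
orientation: [-0.0, 0.708, 0.706, 0.0]
wrist_force: [0.2, -0.5, 0.1]
finger_gap: 0.0855
grip_force: 0.0
```

```bash
python3 -c "
from h import *
r=wrist();P=cloud(r)[r['z_map']>0]
print('jar',axisfit(P,.4435,.023,.03,.08,.0205),axisfit(P,.4435,.023,.085,.111,.0205))
delta([.4435,.023,.088],np.pi/2)"
```

```text
jar (array([0.4424, 0.0244]), 276) (array([0.4422, 0.0228]), 373)
at [0.4424 0.0234 0.2457] yaw 89.9 ->  [-0.001, 0.0022, 0.3153] [-0.0, -0.0, -0.0002] dist 0.158
```

{"name": "carry_out", "arguments": {
  "increments": [
    [[0,0,0.08,0,0,0],[0,0,0.17,0,0,0],[0,0,0.25,0,0,0],[0,0,0.315,0,0,0],[0,0,0.315,0,0,0]]
  ]
}}

```text
clock: 31.62
tcp_pos: [0.4402, 0.0245, 0.0862]
orientation: [-0.002, 0.707, 0.707, -0.002]
wrist_force: [-0.4, -0.6, 1.2]
finger_gap: 0.0854
grip_force: 0.0
```

{"name": "carry_out", "arguments": {
  "increments": [
    [[0,0,0,0,0,0],[0,0,0,0,0,0],[0,0,0,0,0,0],[0,0,0,0,0,0],[0,0,0,0,0,0]]
  ],
  "jaw": 1,
  "squeeze": 30
}}

```text
clock: 32.25
tcp_pos: [0.4436, 0.0228, 0.09]
orientation: [0.001, 0.708, 0.707, 0.001]
wrist_force: [-1.7, 0.8, 5.0]
finger_gap: 0.0439
grip_force: 29.8
```

{"name": "carry_out", "arguments": {
  "increments": [
    [[0,0,-0.05,0,0,0],[0,0,-0.1,0,0,0],[-0.06,0.02,-0.1,0,0,0],[-0.13,0.05,-0.1,0,0,0],[-0.2,0.08,-0.1,0,0,0]]
  ]
}}

```text
clock: 32.88
tcp_pos: [0.4832, -0.0783, 0.1394]
orientation: [0.001, 0.708, 0.707, 0.0]
wrist_force: [-0.4, 0.1, -0.5]
finger_gap: 0.0437
grip_force: 31.5
```

{"name": "carry_out", "arguments": {
  "increments": [
    [[-0.05,0.018,0,0,0,0],[-0.068,0.022,0,0,0,0],[-0.068,0.022,0,0,0,0],[-0.068,0.022,0,0,0,0]]
  ]
}}

```text
clock: 33.38
tcp_pos: [0.4927, -0.1102, 0.1383]
orientation: [-0.0, 0.707, 0.707, -0.0]
wrist_force: [-0.5, 0.4, -1.3]
finger_gap: 0.0441
grip_force: 31.5
```

```bash
python3 -c "
from h import *
r=wrist();P=cloud(r)[r['z_map']>0]
print('jar',axisfit(P,.4935,-.111,.065,.08,.0205),env.get_state()['finger_gap'])
o=ortho(r,.01,.42,.56,-.21,-.01,.0005);cv2.imwrite('pics/o9.png',o)
delta([.494,-.1115,.093],np.pi/2)"
```

```text
jar (array([ 0.4914, -0.1086]), 440) 0.04354733282086945
at [ 0.4928 -0.1102  0.1384] yaw 90.0 ->  [-0.0027, 0.0024, 0.0907] [-0.0001, -0.0001, -0.0001] dist 0.045
```

View pics/o9.png

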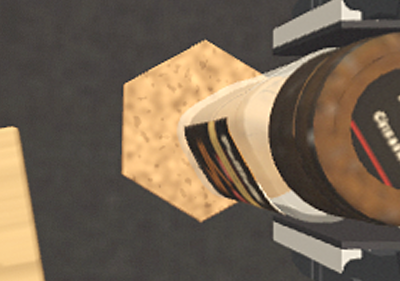

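The hexagon corners (206,40) and (202,222) give centre (0.4945,-0.112). The jar is about 2–3 mm off, so I'll correct while lowering, then release and retreat.

{"name": "carry_out", "arguments": {
  "increments": [
    [[-0.005,0.004,0.04,0,0,0],[-0.005,0.004,0.07,0,0,0],[-0.005,0.004,0.095,0,0,0],[-0.005,0.004,0.095,0,0,0]]
  ]
}}

```text
clock: 33.92
tcp_pos: [0.4948, -0.1132, 0.0901]
orientation: [-0.001, 0.708, 0.707, -0.0]
wrist_force: [0.2, 1.1, -1.7]
finger_gap: 0.0443
grip_force: 30.7
```

{"name": "carry_out", "arguments": {
  "increments": [
    [[0,0,0,0,0,0],[0,0,0,0,0,0],[0,0,0,0,0,0],[0,0,0,0,0,0]]
  ],
  "jaw": 0
}}

```text
clock: 34.42
tcp_pos: [0.4954, -0.1138, 0.0909]
orientation: [0.0, 0.708, 0.707, 0.0]
wrist_force: [-0.3, -0.3, -0.5]
finger_gap: 0.0859
grip_force: 0.0
```

{"name": "carry_out", "arguments": {
  "increments": [
    [[0,0,-0.08,0,0,0],[0,0,-0.17,0,0,0],[0,0,-0.26,0,0,0],[0.05,-0.05,-0.35,0,0,0],[0.1,-0.13,-0.39,0,0,0]]
  ]
}}

```text
clock: 35.05
tcp_pos: [0.4313, -0.0636, 0.2884]
orientation: [0.002, 0.708, 0.706, 0.001]
wrist_force: [0.4, 0.4, 0.3]
finger_gap: 0.0853
grip_force: 0.0
```

```bash
python3 -c "
from h import *
r=wrist();t=env.read_camera('top')
for n,k in(('w',r),('top',t)):
  P=cloud(k)[k['z_map']>0]
  print(n,'jar',axisfit(P,.4945,-.112,.03,.111,.0205),'shaker',axisfit(P,.4355,-.2545,.02,.07,.022),'mill',axisfit(P,.491,.161,.142,.16,.0245),'candle',axisfit(P,.4435,.302,.016,.03,.019,.03))
o=ortho(t,.01,.36,.6,-.36,.37);cv2.imwrite('pics/end.png',o);s=env.get_state();print(s['clock'],s['tcp_pos'])"
```

```text
w jar (array([ 0.4937, -0.1128]), 925) shaker (array([ 0.4365, -0.2547]), 776) mill None candle None
top jar (array([ 0.4961, -0.1111]), 74) shaker None mill (array([0.4937, 0.1646]), 131) candle (array([0.4456, 0.3038]), 146)
35.15 [ 0.42830451 -0.06191328  0.28881612]
```

View pics/end.png

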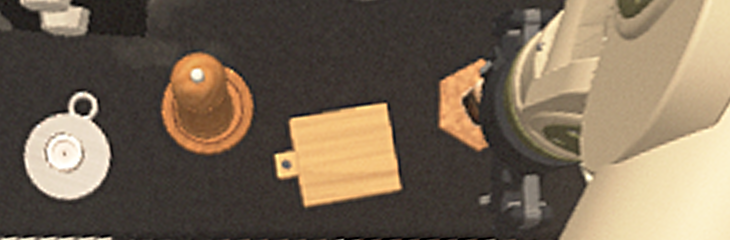

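The final view shows the candle at (64,153) on the plate (67,155) and the mill on the round wood. Depth fits put the jar and shaker within about 2 mm of their stand centres. Handing in.

```bash
python3 -c "
from workcell import env
print(env.hand_in())"
```

```text
the job is handed in; nothing more can be done
None
```

The job is handed in: all four things stand upright on their own stands, each measured within about 5 mm of centre; nothing was knocked over, the flask was never touched, and the clock read about 35 s of the 128 s allowed.

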